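# Show the batch tag from the lidded tub

### The job

Tip the loose lid of the white tub up by its fin, the opposite edge still resting on the rim, then lift it off and lay it flat, top up, on the middle of the cutting board. Find the tag's frosted end by its corner notch, pick the tag up by its plain part, and finish while holding it still in the air, at least 20 cm above the worktop, its upper face still up, with the frosted end raised so that the tag slopes at about 35 degrees. Leave everything else where it stands.

Things in the scene. Friction and masses are not known exactly. Their poses are not given: they have to be found in the camera images.
- tub: Round shallow white food tub, does not shift. 224 mm across at the rim, wall 5 mm, rim 60 mm above the worktop, grey inner floor 5 mm up. Origin: centre of its underside. Under the lid a black bar (80 x 20 mm, top 32 mm above the worktop) is fixed on the floor near the middle; the tag lies flat along it.
- lid_fin (a point): The lid's upright white grip fin: 10 mm thick (x), 44 mm long (y), 34 mm tall. This point is its middle in x and y, 24 mm above the lid's flat top, 10 mm below the fin's top edge. Axes are the lid's: z out of its top, x from the lid's centre to the fin. The lid's centre is 88 mm along -x; the ring's lower edge is 36 mm down along -z.
- lid_heel (a point): Point on the lid's edge straight across from the fin, at the disc's underside, where it bears on the tub's rim: in the lid's frame 200 mm along -x and 30 mm along -z from the fin point. Same axes as lid_fin.
- tag_mid (a point): Middle of the batch tag: rigid plastic plate 110 mm long (x), 36 mm wide (y), 8 mm thick (z), about 0.05 kg, under the lid at first, lying right face (z) up, underside 32 mm above the worktop, pointing any way. The 40 mm at its +x end are frosted white, the other 70 mm plain and clear. A 12 x 12 mm notch is cut from one corner of the frosted end (+x, +y).
- tag_plain (a point): Point to grip on the tag's plain part, half-way up its thickness: 30 mm from the tag's middle along -x. Same axes as tag_mid. Fingers close along y there (36 mm).
- board: White plastic cutting board, fixed, 260 mm (x) x 300 mm (y) x 15 mm thick, empty. Origin: centre of its underside (on the worktop).
- cup: Bystander, to be left alone: open steel cup, 68 mm across, 85 mm tall. Origin: centre of its underside.
- brush: Bystander, to be left alone: pastry brush lying flat, black handle, along its x.
- oil: Bystander, to be left alone: green glass oil bottle, 64 mm across, 200 mm tall. Origin: centre of its underside.
- salt: Bystander, to be left alone: clear jar with steel cap, 68 mm across, 95 mm tall. Origin: centre of its underside.
- bowl: Bystander, to be left alone: small steel bowl, 120 mm across, 50 mm tall. Origin: centre of its underside.
- spoon: Bystander, to be left alone: steel spoon lying flat, along its x.
- lid: The lid: white plastic disc 234 mm across, 6 mm thick, about 0.25 kg, loose on the tub's rim; a locating ring (192 mm across) hangs 6 mm below the disc with about 10 mm play inside the rim; set down, it stands on this ring. Origin: the lid's centre at the ring's lower edge. Axes as lid_fin.
- tag: The tag as a whole; origin: centre of its underside. Same axes as tag_mid.
Not all that is in view belongs to the job. What is shaped like the lid but turquoise is not meant.

How it is judged:
On the way, in this order (a step that is already met when the one before it is completed fails the run):
1. the lid is tipped up by the fin (more than 7 degrees) with its opposite edge still low on the tub's rim (angle between lid_fin's own z axis and vertical above 0.12 rad and z of lid_heel in the frame of tub between 0.05 and 0.075 m and horizontal distance between lid_heel and tub between 0.085 and 0.135 m and height (world z) of lid_fin above 0.105 m), for 0.1 s.
2. the lid lies flat on the cutting board and is let go (horizontal distance between lid and board below 0.06 m and height (world z) of lid_fin below 0.058 m and angle between lid_fin's own z axis and vertical below 0.06 rad and contact force between the fingers and lid below 0.05 N), for 0.2 s.
At the end, for the whole second after the job is handed in: The lid lies flat (3 degrees), top up, let go, within 6 cm of the board's middle. The fingers hold the tag still by its plain part, its middle over 19 cm above the worktop, frosted end raised 20 to 55 degrees, top face looking up (within 60 degrees); bystanders moved under 3 cm (all of step 2 and contact force between the fingers and tag above 1 N and height (world z) of tag_mid above 0.19 m and angle between tag_mid's own x axis and vertical between 0.61 and 1.22 rad and angle between tag_mid's own z axis and vertical below 1.05 rad and x of the grasp point in the frame of tag_mid below 0.008 m and linear speed of tag below 0.02 m/s); the arm keeps its last pose, push and grip.
It fails at once if a bystander is knocked over or shoved more than 3 cm (distance of any of cup, brush, oil, salt, bowl, spoon from where it was at the start of the episode above 0.03 m or angle between any of cup, oil, salt, bowl's own z axis and vertical above 0.5 rad).
It also fails if it takes over 54 s, if anything falls off the work surface, if the arm or the gripper's body presses on something with over 40 N, if the wrist force passes 120 N, or if a joint passes its speed limit or range.

### The arm

A 7-joint arm with a two-finger parallel gripper is mounted at the origin on the work surface. World frame = base frame: x ahead of the robot, y to its left, z up, the work surface at z = 0. Lengths are in m, angles in rad, forces in N, time in s.
With the tool pointing down it reaches from about 0.4 to 0.875 m from the base axis. Payload 19.3 kg.
Tool frame: the origin (TCP) lies at the very end of the fingers, on their centre line; the grasp point (between the pads) lies 19 mm behind it; z points along the fingers, y is the direction in which the jaws open and shut (so a half turn about z gives the same grasp; the last joint's range is limited). The gripper opens to 85 mm and grips with 20 to 120 N. Pads are 22 mm wide; open, the fingers measure 114 mm over their backs; the gripper's body (76 mm by 85 mm) begins 54 mm behind the grasp point. The pads swing forward as they close: fully open they stand 13 mm farther back than shut.
Start: joints at [-1.25, 0.521, -0.036, 1.599, 0.021, 1.021, -0.113], TCP at [0.238, 0.578, 0.231] pointing down, gripper open.
Joint ranges: [-2.91, 2.91], [-0.3, 2.13], [-1.5, 1.42], [0.17, 2.43], [-1.26, 4.41], [0.16, 1.93], [-2.52, 2.52]. Speed limits (rad/s): [1.89, 1.89, 2.39, 2.39, 3.01, 3.01, 3.01].

### API

Orientations are given as [roll, pitch, yaw] about the fixed x, y, z axes, in that order (R = Rz(yaw) Ry(pitch) Rx(roll)).
In Python, from workcell import bot, grab_frame, calibration, workorder gives the robot as it stands.
- The arm moves only by the tool move_arm, never from a script. Its arguments are lists of equal length, an entry for each row: "jaw": the closure in counts, from 0 (fully open) to 255 (shut); "dp": the shift along the tool's x, y, z in units of 800 mm (1.0 is 800 mm), a list of three; "rotation": the turn, a rotation vector about the tool's x, y, z in units of pi rad (1.0 is pi rad), a list of three. In form: {"jaw": [jaw, ...], "dp": [[dx, dy, dz], ...], "rotation": [[rx, ry, rz], ...]}. A call has 1 to 10 rows; each row shifts and turns the commanded pose from where the row before left it, along the tool's axes as they then stand; what a row does not reach is not made up. A row lasts 1/8 s, in which the tool goes at most 62.5 mm and 10.7 degrees, less where a joint would pass 70% of its speed; a pose out of reach is approached as far as the arm can. A call with a number of a shift or a turn outside -1 to 1 is refused whole. A call with a gripper value outside its range is refused whole. The fingers move at their own pace and stop on an object; "squeeze" is the grip in N (left out, the last holds). Time passes only in rows, so rows that do not move let the fingers close. It gives the time, the measured TCP pose, the force and the opening at its end, in the units of the state.
- bot.observe(): the state, without advancing time (a new reading comes with each control period).
- grab_frame(name): name is "side" or "top"; returns the picture (480x640x3 uint8, blue, green, red); there is no depth.
- calibration(name): a dict with "camera_matrix" (3x3 intrinsics, pixels), "T" (4x4, takes a point from camera to world coordinates). Camera axes: x right, y down, z forward; pixel columns grow to the right and rows downward; lengths in m; the calibration is good to about 2 mm. A picture is of the moment at which its call begins. calibration takes no time and is no camera call.
- workorder.job_done(): hands the job in, once; it reports no verdict.
The state is a dict: "clock": time; "qpos": joint angles; "qd": joint speeds; "joint_efforts": joint torques, N m; "position": TCP position; "tool_rot": TCP orientation; "force": force on the tool from outside, world axes, zero at the start; "moment": the same for the moment, N m; "grip_width": finger opening in m.
Only numpy, scipy, OpenCV 4.12 (cv2) and the standard library are available. Lean on these libraries where they do the work, as an engineer would, in place of code of your own. Each camera call takes 0.05 s, during which the arm holds its last target. There are 200 camera calls.

## Working session

There is one attempt and no reset: what is moved stays moved. The work goes in short steps, Python scripts to look and compute and a tool call to move; the robot and the scene stay as the last step left them, time stands still between calls to the robot, and variables do not carry over. Pictures are saved under pics/ and viewed, about 8 in all and at most 12, crops included, and the job is handed in when it is done.

Besides the shell and the picture viewer there is one more tool, called after "Request:" as name(argument=value, ...) on one line, values as JSON. move_arm: Moves the arm, as the interface text tells. Shifts and turns lie within -1 to 1; 1 stands for 800 mm of shift or pi rad of turn. Its arguments: {"type":"object","properties":{"jaw":{"type":"array","items":{"type":"number"}},"dp":{"type":"array","items":{"type":"array","items":{"type":"number","minimum":-1,"maximum":1}}},"rotation":{"type":"array","items":{"type":"array","items":{"type":"number","minimum":-1,"maximum":1}}},"squeeze":{"type":"number"}},"required":["jaw","dp","rotation"]}

```bash
ls; mkdir -p pics; python3 - <<'E'
from workcell import bot, grab_frame, calibration
import cv2
print(bot.observe())
for n in("side","top"):
    c=calibration(n);print(n,c["camera_matrix"],c["T"])
    cv2.imwrite(f"pics/{n}0.png",grab_frame(n))
E
```

```text
pics
{'clock': 0.0, 'qpos': array([-1.25019389,  0.52203586, -0.03636836,  1.59997946,  0.02120961,
        1.02111909, -0.11280525]), 'qd': array([ 0.00084036,  0.00045303,  0.00098328, -0.00054766,  0.00024057,
        0.00169276, -0.00136944]), 'joint_efforts': array([ 1.41089269e-03, -9.27084875e+01,  1.98067345e+00, -3.69933164e+01,
        1.79343391e-02,  8.16857500e-03,  1.54408531e-05]), 'position': array([0.23796869, 0.57756262, 0.23072189]), 'tool_rot': array([-3.14043836e+00,  7.05606095e-05,  2.75081506e+00]), 'force': array([-0.01389539,  0.46761353,  0.79932103]), 'moment': array([ 0.02192122,  0.06904116, -0.03622891]), 'grip_width': 0.08532364355208964}
side [[568.8544783    0.         315.69779705]
 [  0.         568.8544783  246.97400576]
 [  0.           0.           1.        ]] [[ 9.90608934e-01 -7.46143433e-02  1.14571544e-01  3.05268120e-01]
 [-1.36725578e-01 -5.42036423e-01  8.29157785e-01 -1.19536173e+00]
 [ 2.34886356e-04 -8.37035970e-01 -5.47147813e-01  8.94091121e-01]
 [ 0.00000000e+00  0.00000000e+00  0.00000000e+00  1.00000000e+00]]
top [[487.6334604    0.         319.83767843]
 [  0.         487.6334604  239.83060191]
 [  0.           0.           1.        ]] [[-0.01636559 -0.99171576  0.12740494  0.30103368]
 [-0.99983804  0.01527763 -0.00951199 -0.00733651]
 [ 0.00748675 -0.12753998 -0.99180517  1.38946374]
 [ 0.          0.          0.          1.        ]]
```

View pics/top0.png

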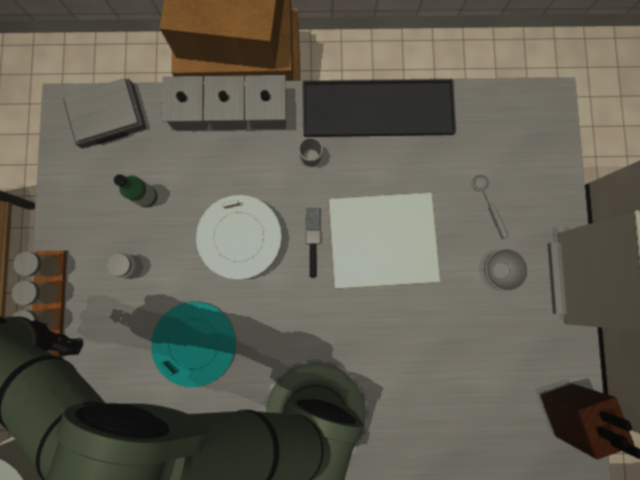

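View pics/side0.png

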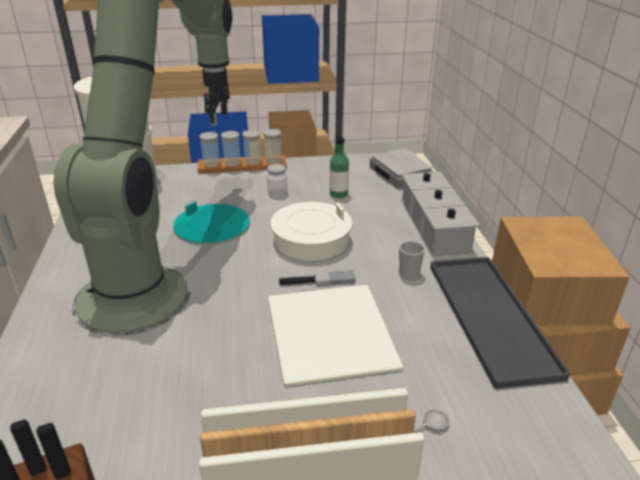

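The top view shows two lid-like things: a white disc at (239,237) with its fin at (233,205), and a turquoise one at (194,344). The white one on the tub fits the description. The board is at (385,240), with the brush between it and the tub. I'll measure these and confirm in a crop.

```bash
cat > h.py <<'E'
import numpy as np, cv2
from scipy.spatial.transform import Rotation as Ro
from workcell import bot, grab_frame, calibration
def p2w(n,u,v,z):
    c=calibration(n);K=c["camera_matrix"];T=c["T"]
    d=T[:3,:3]@np.linalg.solve(K,[u,v,1.]);o=T[:3,3]
    return o+d*(z-o[2])/d[2]
def w2p(n,p):
    c=calibration(n);K=c["camera_matrix"];T=c["T"]
    q=K@(T[:3,:3].T@(np.array(p)-T[:3,3]));return q[:2]/q[2]
def st():
    s=bot.observe();return s["clock"],s["position"],Ro.from_euler("xyz",s["tool_rot"])
def plan(p,down):
    """p target TCP, Ro target -> total dp (units, current tool frame), rotvec units"""
    t,x,R=st();return R.inv().apply(np.array(p)-x)/.8,(R.inv()*down).as_rotvec()/np.pi
E
python3 - <<'E'
from h import *
im=cv2.imread("pics/top0.png");sd=cv2.imread("pics/side0.png")
hsv=cv2.cvtColor(im,cv2.COLOR_BGR2HSV)
m=((hsv[...,2]>185)).astype(np.uint8)
cs,_=cv2.findContours(m,cv2.RETR_EXTERNAL,cv2.CHAIN_APPROX_NONE)
for c in cs:
    if cv2.contourArea(c)>2000:
        (u,v),r,a=cv2.minAreaRect(c);print(u,v,r,a)
        x,y,w,h=cv2.boundingRect(c)
        if u<300:
            e=cv2.fitEllipse(cv2.convexHull(c));print(e,p2w("top",*e[0],.066))
        else: print(p2w("top",u,v,.015),[p2w("top",*b,.015).round(3) for b in cv2.boxPoints(cv2.minAreaRect(c))])
a=cv2.resize(im[185:290,185:290],(400,400),interpolation=cv2.INTER_CUBIC)
b=cv2.resize(sd[180:270,260:365],(400,343),interpolation=cv2.INTER_CUBIC)
cv2.imwrite("pics/c1.png",np.hstack([a,np.vstack([b,np.zeros((57,400,3),np.uint8)])]))
E
```

```text
(no output)
```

View pics/c1.png

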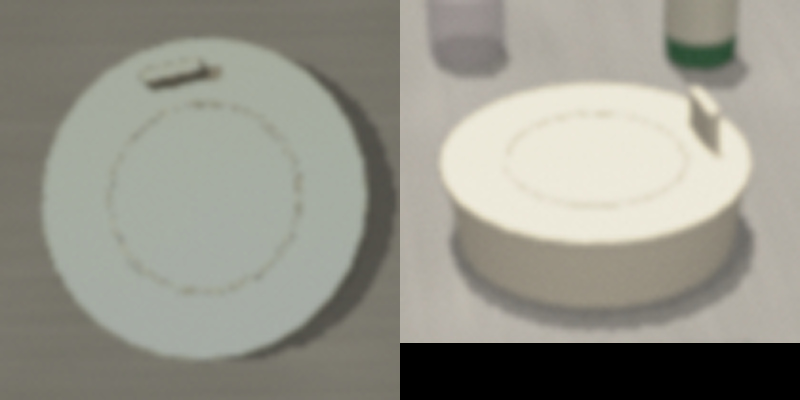

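The crop shows the white lid on its tub. The fin's top edge runs in the crop from about (140,72) to (205,62), near full-image (230,203). Next I'll get the numbers.

```bash
python3 - <<'E'
from h import *
im=cv2.imread("pics/top0.png");b=im[...,0].copy()
print(im[237,239],im[240,385],im[300,320],im[237,180])
m=(b>135).astype(np.uint8)
cs,_=cv2.findContours(m,cv2.RETR_EXTERNAL,cv2.CHAIN_APPROX_NONE)
for c in cs:
    if cv2.contourArea(c)>2000:
        r=cv2.minAreaRect(c);(u,v)=r[0];print(r)
        if u<300:
            e=cv2.fitEllipse(cv2.convexHull(c));C=p2w("top",*e[0],.066);print(e,C)
        elif v>150: print(p2w("top",u,v,.015),[p2w("top",*q,.015).round(3) for q in cv2.boxPoints(r)])
f=lambda u,v:p2w("top",185+u*.2625,185+v*.2625,.1)
print(f(140,72),f(207,63),f(173,69))
sd=cv2.imread("pics/side0.png")
# side fin top edge ends
g=lambda u,v:p2w("side",260+(u-400)*.2625,180+v*.2625,.1)
print(g(691,89),g(717,117))
print("brush",[p2w("top",u,v,.01).round(3) for u,v in((313,208),(313,276))],"cup",p2w("top",311,148,.085),"oil",p2w("top",148,198,0))
E
```

```text
[163 173 167] [160 174 167] [108 119 122] [104 114 118]
((238.00003051757812, 236.50001525878906), (82.73149108886719, 84.14570617675781), 45.0)
((237.91372680664062, 236.6598358154297), (83.06411743164062, 85.04215240478516), 57.740928649902344) [0.48323773 0.20389378 0.066     ]
((384.10125732421875, 239.88473510742188), (88.94149017333984, 104.47370910644531), 86.26860046386719)
[ 0.47462279 -0.20331126  0.015     ] [array([ 0.596, -0.049,  0.015]), array([ 0.611, -0.35 ,  0.015]), array([ 0.356, -0.355,  0.015]), array([ 0.342, -0.06 ,  0.015])]
[0.56808373 0.24229645 0.1       ] [0.57385315 0.19512229 0.1       ] [0.56989427 0.21906486 0.1       ]
[0.56229004 0.22808148 0.1       ] [0.57422516 0.18301138 0.1       ]
brush [array([ 0.571, -0.002,  0.01 ]), array([0.376, 0.   , 0.01 ])] cup [7.24830099e-01 3.87956040e-04 8.50000000e-02] oil [0.60936277 0.47514085 0.        ]
```

```bash
python3 - <<'E'
from h import *
sd=cv2.imread("pics/side0.png");im=cv2.imread("pics/top0.png")
# project modelled fin top corners & lid circle for yaw 10deg into both views
C=np.array([.484,.204,.066]);y=np.radians(9)
X=np.array([np.cos(y),np.sin(y),0]);Y=np.array([-X[1],X[0],0])
P=[C+X*(88+a)/1e3+Y*b/1e3+[0,0,h] for h in(0,.034) for a,b in((5,22),(5,-22),(-5,-22),(-5,22))]
L=[C+.117*(X*np.cos(t)+Y*np.sin(t)) for t in np.linspace(0,6.283,60)]
out=[]
for n,i,(u,v) in(("top",im,(185,185)),("side",sd,(260,175))):
    k=4;c=cv2.resize(i[v:v+105,u:u+105],None,fx=k,fy=k,interpolation=cv2.INTER_CUBIC)
    q=lambda p:tuple(int(t) for t in (w2p(n,p)-[u,v]+.5)*k)
    cv2.polylines(c,[np.array([q(p) for p in L])],True,(0,0,255),1)
    cv2.polylines(c,[np.array([q(p) for p in P[:4]])],True,(255,0,0),1)
    cv2.polylines(c,[np.array([q(p) for p in P[4:]])],True,(0,160,0),1)
    out.append(c[:,:400])
cv2.imwrite("pics/c2.png",np.hstack(out))
fin=C+.088*X;down=Ro.from_euler("xyz",[np.pi,0,np.pi/2+y])
print(fin,plan([fin[0],fin[1],.16],down))
E
```

```text
[0.57091657 0.21776623 0.066     ] (array([-0.55608288, -0.25726481,  0.08879795]), array([-2.71527075e-04,  1.81761947e-04,  3.25598008e-01]))
```

View pics/c2.png

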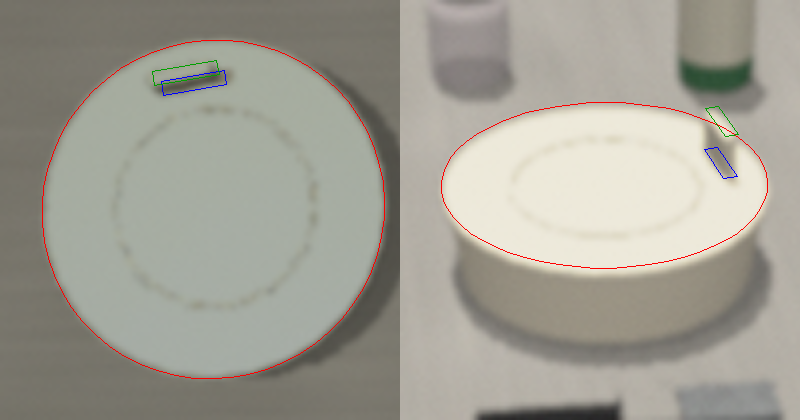

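The model fits both views: the lid centre is at about (0.484,0.203) and the fin yaw about 9°. Moving above the fin now.

Request:
move_arm(jaw=[0,0,0,0,0,0,0,0,0,0], dp=[[-0.055,-0.0257,0.002],[-0.055,-0.0257,0.002],[-0.055,-0.0257,0.002],[-0.055,-0.0257,0.002],[-0.055,-0.0257,0.002],[-0.055,-0.0257,0.002],[-0.055,-0.0257,0.002],[-0.055,-0.0257,0.002],[-0.055,-0.0257,0.002],[-0.055,-0.0257,0.002]], rotation=[[0,0,0],[0,0,0],[0,0,0],[0,0,0],[0,0,0],[0,0,0],[0,0,0],[0,0,0],[0,0,0],[0,0,0]], squeeze=60)

```text
clock: 1.35
position: [0.5674, 0.2189, 0.2151]
tool_rot: [-3.141, -0.0, 2.751]
force: [0.1, 1.3, -0.8]
grip_width: 0.0853
```

Request:
move_arm(jaw=[0,0,0,0,0,0,0], dp=[[0,0,0],[0,0,0],[0,0,0],[0,0,0],[0,0,0],[0,0,0],[0,0,0]], rotation=[[0,0,0.0543],[0,0,0.0543],[0,0,0.0543],[0,0,0.0543],[0,0,0.0543],[0,0,0.0541],[0,0,0]])

```text
clock: 2.22
position: [0.5664, 0.2203, 0.215]
tool_rot: [-3.141, 0.001, 1.729]
force: [1.0, -0.0, 0.0]
grip_width: 0.0854
```

```bash
python3 - <<'E'
from h import *
s=bot.observe();print(s["clock"],s["position"],s["tool_rot"],s["qpos"],s["force"])
y=np.radians(9);down=Ro.from_euler("xyz",[np.pi,0,np.pi/2+y])
print(plan([.571,.2165,.072],down))
E
```

```text
2.225 [0.56635742 0.22029253 0.21498723] [-3.14106463e+00  5.39460739e-04  1.72904480e+00] [-0.6768202   0.52994159  0.3047416   1.67699316 -0.1852487   0.96375395
 -0.14696569] [ 1.00307989 -0.01562445  0.00333299]
(array([-0.00549953,  0.00507802,  0.17873438]), array([-0.00016798,  0.00017181,  0.00037201]))
```

Request:
move_arm(jaw=[0,0,0,0,0,0], dp=[[-0.0055,0.005,0.03],[0,0,0.04],[0,0,0.04],[0,0,0.04],[0,0,0.0287],[0,0,0]], rotation=[[0,0,0],[0,0,0],[0,0,0],[0,0,0],[0,0,0],[0,0,0]])

```text
clock: 2.98
position: [0.5703, 0.216, 0.0709]
tool_rot: [-3.139, 0.001, 1.731]
force: [0.8, -0.1, 1.6]
grip_width: 0.0851
```

Request:
move_arm(jaw=[255,255,255,255,255,255,255,255], dp=[[0,0,0],[0,0,0],[0,0,0],[0,0,0],[0,0,0],[0,0,0],[0,0,0],[0,0,0]], rotation=[[0,0,0],[0,0,0],[0,0,0],[0,0,0],[0,0,0],[0,0,0],[0,0,0],[0,0,0]], squeeze=80)

```text
clock: 3.98
position: [0.5715, 0.2166, 0.0728]
tool_rot: [3.141, -0.0, 1.728]
force: [0.5, 0.6, 5.4]
grip_width: 0.0088
```

Request:
move_arm(jaw=[255,255,255,255,255,255,255,255], dp=[[0,-0.0007,-0.0087],[0,-0.0007,-0.0087],[0,-0.0007,-0.0087],[0,-0.0007,-0.0087],[0,-0.0007,-0.0087],[0,-0.0007,-0.0087],[0,0,0],[0,0,0]], rotation=[[-0.0111,0,0],[-0.0111,0,0],[-0.0111,0,0],[-0.0111,0,0],[-0.0111,0,0],[-0.0111,0,0],[0,0,0],[0,0,0]])

```text
clock: 4.97
position: [0.5643, 0.2154, 0.1134]
tool_rot: [2.933, 0.0, 1.728]
force: [-0.8, -0.5, -1.6]
grip_width: 0.0087
```

```bash
python3 - <<'E'
from h import *
s=bot.observe();print(s["force"],s["moment"])
cv2.imwrite("pics/c3.png",cv2.resize(grab_frame("side")[130:290,230:430],None,fx=4,fy=3.75))
E
```

```text
[-0.78230909 -0.52976645 -1.63924377] [-0.02141783  0.4264476  -0.04461392]
```

View pics/c3.png

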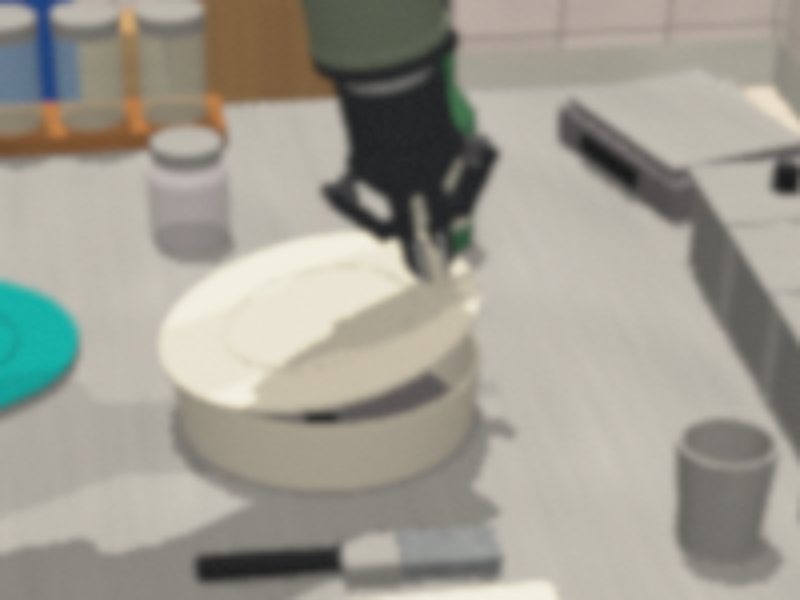

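The side view shows the lid tipped in the gripper with its far (left) edge resting on the rim. Next: lift, then level.

Request:
move_arm(jaw=[255,255,255,255,255,255,255,255,255,255], dp=[[0,0.004,-0.02],[0,0.0065,-0.031],[0,0.0065,-0.031],[0,0.0065,-0.031],[0,0.0065,-0.031],[0,0,0],[0,0,0],[0,0,0],[0,0,0],[0,0,0]], rotation=[[0,0,0],[0,0,0],[0,0,0],[0,0,0],[0,0,0],[0.0166,0,0],[0.0166,0,0],[0.0166,0,0],[0.0168,0,0],[0,0,0]])

```text
clock: 6.28
position: [0.5646, 0.215, 0.2318]
tool_rot: [3.141, 0.0, 1.727]
force: [-0.3, 0.0, -2.5]
grip_width: 0.0087
```

```bash
python3 - <<'E'
from h import *
s=bot.observe();print(s["force"],s["moment"],s["qpos"])
y=np.radians(9);down=Ro.from_euler("xyz",[np.pi,0,np.pi/2+y])
X=np.array([np.cos(y),np.sin(y)])
t=np.array([.4746,-.2033])+.088*X;print(t,plan([*t,.22],down))
E
```

```text
[-0.26908751  0.02621726 -2.54217876] [-0.02496909 -0.18897061 -0.0166728 ] [-0.7039588   0.51063189  0.3525476   1.67204822 -0.20213013  0.9942837
 -0.12579619]
[ 0.56151657 -0.18953377] (array([-0.4988858 , -0.08260048,  0.01486829]), array([ 2.40060189e-04,  8.99320926e-05, -2.05435430e-04]))
```

Request:
move_arm(jaw=[255,255,255,255,255,255,255,255,255,255], dp=[[-0.025,-0.004,0],[-0.05,-0.0083,0],[-0.06,-0.01,0],[-0.06,-0.01,0],[-0.06,-0.01,0],[-0.06,-0.01,0],[-0.06,-0.01,0],[-0.06,-0.01,0],[-0.04,-0.007,0.007],[-0.024,-0.0033,0.008]], rotation=[[0,0,0],[0,0,0],[0,0,0],[0,0,0],[0,0,0],[0,0,0],[0,0,0],[0,0,0],[0,0,0],[0,0,0]])

```text
clock: 7.52
position: [0.5603, -0.1916, 0.2195]
tool_rot: [3.141, 0.001, 1.726]
force: [-0.2, -0.3, -1.9]
grip_width: 0.0088
```

```bash
python3 - <<'E'
from h import *
y=np.radians(9);down=Ro.from_euler("xyz",[np.pi,0,np.pi/2+y])
print(plan([.5615,-.1895,.035],down), bot.observe()["qpos"])
T=grab_frame("top");S=grab_frame("side")
cv2.imwrite("pics/c4.png",np.hstack([cv2.resize(T[130:330,160:460],(400,267)),cv2.resize(S[100:400,180:480],(400,400))[:267]]))
cv2.imwrite("pics/top4.png",T);cv2.imwrite("pics/side4.png",S)
a=cv2.resize(T[190:285,190:285],(500,500),interpolation=cv2.INTER_CUBIC)
b=cv2.resize(S[150:400,220:400],(300,417));b=cv2.copyMakeBorder(b,0,83,0,0,cv2.BORDER_CONSTANT)
cv2.imwrite("pics/c4.png",np.hstack([a,b]))
E
```

```text
(array([0.00252799, 0.00174062, 0.23067946]), array([ 0.00027327,  0.00028246, -0.00069165])) [-0.04813456  0.51142646  0.39968426  1.71960919 -0.23465833  0.95679016
  0.59636697]
```

View pics/c4.png

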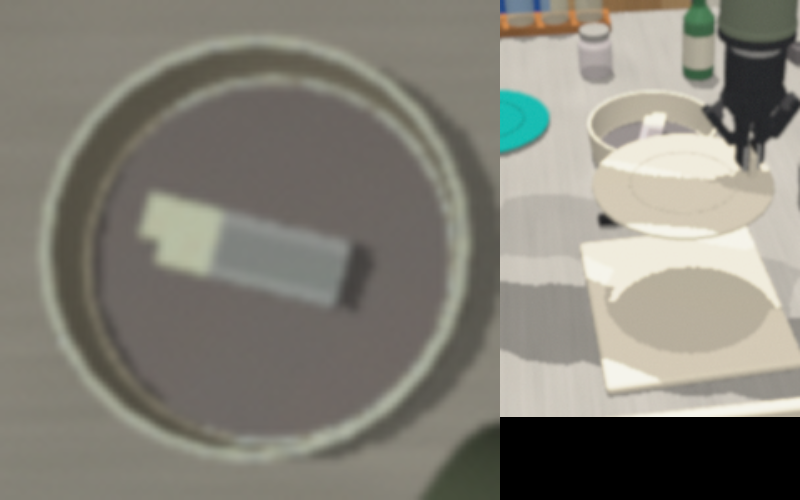

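The notch is at crop (147,247), at the left end of the tag, so the frosted end is the left one (+y side). Chirality matches right face up. Lowering the lid onto the board.

Request:
move_arm(jaw=[255,255,255,255,255,255,255,255,255,255], dp=[[0.0025,0.0017,0.02],[0,0,0.04],[0,0,0.04],[0,0,0.04],[0,0,0.04],[0,0,0.025],[0,0,0.015],[0,0,0.007],[0,0,0.004],[0,0,0]], rotation=[[0,0,0],[0,0,0],[0,0,0],[0,0,0],[0,0,0],[0,0,0],[0,0,0],[0,0,0],[0,0,0],[0,0,0]])

```text
clock: 8.88
position: [0.5623, -0.1873, 0.0348]
tool_rot: [3.141, 0.0, 1.728]
force: [0.4, -0.4, -3.0]
grip_width: 0.0089
```

```bash
python3 - <<'E'
from h import *
im=cv2.imread("pics/top4.png")
s=500/95
f=lambda u,v,z=.04:p2w("top",190+(u+.5)/s-.5,190+(v+.5)/s-.5,z)
# frosted end corner, notch, plain corners on top face
A=f(150,190);B=f(352,240);D=f(336,306);E=f(157,266) # E: bottom edge at notch (12mm from end)
print(A,B,D,E,np.linalg.norm(B-A),np.linalg.norm(D-B),np.linalg.norm(D-E))
x=(A-B)/np.linalg.norm(A-B);yw=np.arctan2(x[1],x[0]);mid=(A+B)/2+(D-B)/2
print("mid",mid,"yaw",np.degrees(yw))
print("tub rim",f(256,248,.06))
E
```

```text
[0.51861191 0.26354227 0.04      ] [0.49014896 0.15633164 0.04      ] [0.45506296 0.16477194 0.04      ] [0.47783651 0.25942821 0.04      ] 0.11092456392656243 0.036086924045006075 0.09735730111050482
mid [0.48683743 0.21415711 0.04      ] yaw 75.13174336096014
tub rim [0.48389724 0.20396908 0.06      ]
```

Sizes check out (111 and 36 mm against 110 and 36). Seat the lid and release it.

Request:
move_arm(jaw=[255,255,255], dp=[[0,0,0.001],[0,0,0.0006],[0,0,0]], rotation=[[0,0,0],[0,0,0],[0,0,0]])

```text
clock: 9.25
position: [0.5624, -0.1872, 0.0335]
tool_rot: [3.141, 0.0, 1.728]
force: [-0.1, 0.6, 5.3]
grip_width: 0.0086
```

```bash
python3 - <<'E'
from h import *
s=bot.observe();print(s["force"],s["moment"],s["position"])
E
```

```text
[-0.05901502  0.57650631  5.26259583] [ 0.14845052 -0.02999186  0.01941724] [ 0.56237686 -0.187216    0.03354286]
```

Request:
move_arm(jaw=[0,0,0,0,0,0,0,0,0,0], dp=[[0,0,0],[0,0,0],[0,0,0],[0,0,0],[0,0,0],[0,0,-0.02],[0,0,-0.05],[0,0,-0.06],[0,0,-0.06],[0,0,-0.04]], rotation=[[0,0,0],[0,0,0],[0,0,0],[0,0,0],[0,0,0],[0,0,0],[0,0,0],[0,0,0],[0,0,0],[0,0,0]], squeeze=40)

```text
clock: 10.5
position: [0.5623, -0.1875, 0.2206]
tool_rot: [3.139, 0.001, 1.727]
force: [0.0, -0.5, 0.3]
grip_width: 0.0856
```

```bash
python3 - <<'E'
from h import *
print(plan([.479,.185,.2],Ro.from_euler("xyz",[np.pi,0,np.radians(75.1)])),bot.observe()["qpos"])
S=grab_frame("side")
cv2.imwrite("pics/c5.png",cv2.resize(S[220:400,240:430],(640,600)))
E
```

```text
(array([ 0.47613633, -0.03029213,  0.02527089]), array([8.42076084e-04, 1.05921585e-04, 1.32657254e-01])) [-0.05928683  0.51134434  0.40553397  1.71825934 -0.23860776  0.95818083
  0.59411926]
```

View pics/c5.png

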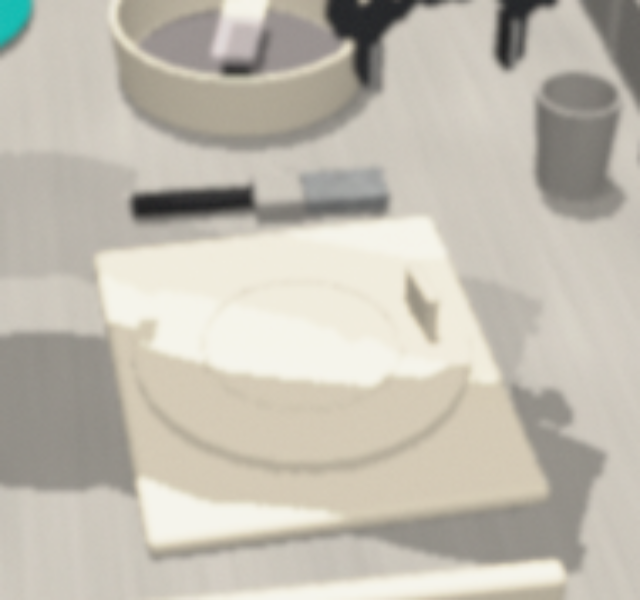

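The lid lies flat and central on the board, released, with the fin at crop (420,305). Now to above the tag.

Request:
move_arm(jaw=[0,0,0,0,0,0,0,0,0,0], dp=[[0.03,-0.002,0],[0.055,-0.0035,0],[0.055,-0.0035,0],[0.055,-0.0035,0],[0.06,-0.0035,0],[0.06,-0.0035,0],[0.06,-0.0035,0],[0.055,-0.0035,0],[0.03,-0.0035,0],[0.016,-0.0003,0.01]], rotation=[[0,0,0],[0,0,0],[0,0,0],[0,0,0],[0,0,0],[0,0,0],[0,0,0],[0,0,0],[0,0,0],[0,0,0]])

```text
clock: 11.8
position: [0.4785, 0.1863, 0.2098]
tool_rot: [3.14, -0.001, 1.729]
force: [0.1, 0.4, -0.1]
grip_width: 0.0852
```

Request:
move_arm(jaw=[0,0,0,0], dp=[[0,0,0],[0,0,0],[0,0,0],[0,0,0]], rotation=[[0,0,0.0442],[0,0,0.0442],[0,0,0.0442],[0,0,0]])

```text
clock: 12.3
position: [0.4787, 0.1845, 0.209]
tool_rot: [3.141, 0.0, 1.311]
force: [-0.1, 1.1, 0.1]
grip_width: 0.0851
```

```bash
python3 - <<'E'
from h import *
print(plan([.479,.185,.018],Ro.from_euler("xyz",[np.pi,0,np.radians(75.1)])),bot.observe()["qpos"])
E
```

```text
(array([8.04281571e-04, 1.53707046e-04, 2.38791567e-01]), array([4.40548761e-05, 1.56232144e-04, 9.48072832e-05])) [-0.83265269  0.40672562  0.46006761  1.93342845 -0.23455649  0.85379697
 -0.50952914]
```

Request:
move_arm(jaw=[0,0,0,0,0,0,0,0], dp=[[0.0008,0,0.025],[0,0,0.045],[0,0,0.05],[0,0,0.05],[0,0,0.04],[0,0,0.02],[0,0,0.0115],[0,0,0]], rotation=[[0,0,0],[0,0,0],[0,0,0],[0,0,0],[0,0,0],[0,0,0],[0,0,0],[0,0,0]])

```text
clock: 13.3
position: [0.4789, 0.1857, 0.0162]
tool_rot: [3.142, -0.0, 1.312]
force: [-0.3, 0.5, 1.1]
grip_width: 0.0852
```

Request:
move_arm(jaw=[255,255,255,255,255,255], dp=[[0,0,0],[0,0,0],[0,0,0],[0,0,0],[0,0,0],[0,0,0]], rotation=[[0,0,0],[0,0,0],[0,0,0],[0,0,0],[0,0,0],[0,0,0]], squeeze=50)

```text
clock: 14.05
position: [0.479, 0.186, 0.0166]
tool_rot: [3.141, -0.001, 1.311]
force: [-2.2, -0.3, 10.9]
grip_width: 0.0352
```

Request:
move_arm(jaw=[255,255,255,255,255,255,255,255,255,255], dp=[[0,0,-0.01],[0,0,-0.03],[0,0,-0.04],[0,0,-0.045],[0,0,-0.045],[0,0,-0.045],[0,0,-0.045],[0,0,-0.04],[0,0,-0.03],[0,0,0]], rotation=[[0,0,0],[0,0,0],[0,0,0],[0,0,0],[0,0,0],[0,0,0],[0,0,0],[0,0,0],[0,0,0],[0,0,0]])

```text
clock: 15.3
position: [0.4792, 0.1859, 0.2817]
tool_rot: [3.14, -0.002, 1.311]
force: [0.6, 0.3, -0.3]
grip_width: 0.035
```

Request:
move_arm(jaw=[255,255,255,255,255,255,255,255,255,255], dp=[[0,0,0],[0,0,0],[0,0,0],[0,0,0],[0,0,0],[0,0,0],[0,0,0],[0,0,0],[0,0,0],[0,0,0]], rotation=[[0,0.0243,0],[0,0.0243,0],[0,0.0243,0],[0,0.0243,0],[0,0.0243,0],[0,0.0243,0],[0,0.0243,0],[0,0.0243,0],[0,0,0],[0,0,0]])

```text
clock: 16.55
position: [0.4787, 0.1858, 0.2798]
tool_rot: [-3.141, -0.609, 1.311]
force: [-0.3, 0.1, -0.1]
grip_width: 0.0348
```

```bash
python3 - <<'E'
from h import *
t,p,R=st();s=bot.observe();print(R.as_matrix().round(3),p,s["qpos"],s["grip_width"])
S=grab_frame("side");T=grab_frame("top")
g=p-R.apply([0,0,.019])
u,v=w2p("side",g).astype(int);a,b=w2p("top",g).astype(int);print(g,u,v,a,b)
cr=lambda i,u,v:cv2.resize(i[max(v-60,0):v+60,max(u-50,0):u+50],(400,480),interpolation=cv2.INTER_CUBIC)
cv2.imwrite("pics/c6.png",np.hstack([cr(S,u,v),cr(T,a,b)]))
cv2.imwrite("pics/side6.png",S)
E
```

```text
[[ 0.211  0.967  0.146]
 [ 0.793 -0.257  0.553]
 [ 0.572 -0.    -0.82 ]] [0.47868734 0.1858274  0.27975779] [-0.43258291  0.23654773  0.33721176  2.1081463  -0.95495935  0.81961392
  0.30986093] 0.03477586947181945
[0.47590569 0.17532382 0.29534423] 308 149 234 226
```

View pics/c6.png

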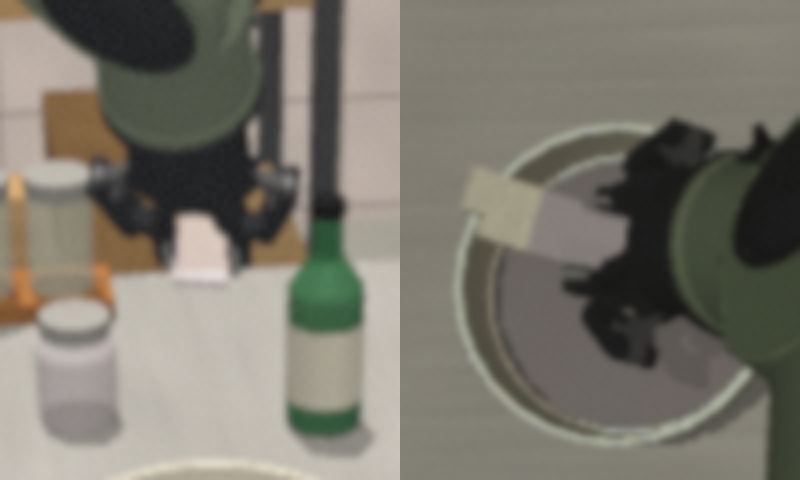

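```bash
python3 - <<'E'
from h import *
t,p,R=st();g=p-R.apply([0,0,.019])
for sl in(-15,0,15):
    Q=R*Ro.from_euler("y",sl,degrees=True)
    for dz in(-.004,):
        print(35+sl,[w2p("top",g+Q.apply([x,y,dz])).round(1) for x,y in((.085,-.018*-1),(.085,-.018),(.045,0))],[w2p("side",g+Q.apply([x,0,dz])).round(1) for x in(-.025,.085)])
print("seen top: end corners (217.5,208)?,", [(184+(u-400)/4,166+v/4) for u,v in((474,167),(466,205),(536,222))])
print("seen side: tag ends",[(258+u/4,89+v/4) for u,v in((200,214),(200,282))])
print(bot.observe()["qd"].round(4))
E
```

```text
20 [array([199.5, 207.5]), array([195.1, 223.1]), array([215. , 220.4])] [array([307.3, 154.8]), array([312.3, 126.2])]
35 [array([202.3, 207. ]), array([197.8, 222.9]), array([216.9, 220.3])] [array([307.5, 156.7]), array([311.8, 120.9])]
50 [array([207.8, 207.3]), array([203.2, 223.5]), array([220. , 220.7])] [array([307.7, 158.1]), array([311. , 117.3])]
seen top: end corners (217.5,208)?, [(202.5, 207.75), (200.5, 217.25), (218.0, 221.5)]
seen side: tag ends [(308.0, 142.5), (308.0, 159.5)]
[-0.0017 -0.002  -0.0006  0.0009 -0.0076  0.0008  0.0109]
```

The seen end corner at (202.5,208) matches the 35° prediction of (202.3,207), so the tag has not slipped. I'll let it settle and hand in.

Request:
move_arm(jaw=[255,255,255,255,255,255], dp=[[0,0,0],[0,0,0],[0,0,0],[0,0,0],[0,0,0],[0,0,0]], rotation=[[0,0,0],[0,0,0],[0,0,0],[0,0,0],[0,0,0],[0,0,0]])

```text
clock: 17.4
position: [0.4788, 0.1858, 0.28]
tool_rot: [-3.142, -0.611, 1.311]
force: [0.4, -0.3, -0.4]
grip_width: 0.0351
```

```bash
python3 - <<'E'
from workcell import bot, workorder
s=bot.observe();print(s["clock"],s["grip_width"],s["position"],abs(s["qd"]).max());workorder.job_done()
E
```

```text
17.4 0.03509399354687116 [0.47876785 0.18576121 0.27996884] 0.0018640532874266698
the job is handed in; nothing more can be done
```

The job is done and handed in at 17.4 s of the 54 s allowed. No verdict is reported.

- **Lid:** I tipped the white lid about 12° by its fin, with the far edge resting on the rim in the side view. I then lifted it, laid it on the board and let go. The picture after release shows it flat, top up and about central. I did not measure its final position on the board.
- **Tag:** The notch showed the frosted end on the +y side, right face up. I gripped the tag by its plain part; the opening reads 35 mm against 36 mm nominal. It is held at about 0.30 m with the frosted end up. Its end corner in the top view matched the 35° prediction to about 1 px, so I saw no sign of slip. The second visible end point is the notch, so it could not be compared.
- **Side view of the tag:** I could not use it as a check. The tag's upper end there did not match the prediction, apparently because the gripper hides it.
- **Bystanders:** I did not measure their final positions. The arm kept clear of them, and those in view stood where they were.

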